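Pack the slide-bonding press and hold it shut

TASK

The specimen in the slide-bonding press, under its glass slide, sits too low for the sprung pad of the lid: lay metal packing plates flat on the slide between the corner guides, one upon another, until the gap is closed, so that the lid still comes fully shut and its pad bears on the stack and is pushed in by it (with a plate too few the pad hangs free; with one too many the lid stays ajar). Then swing the lid down, press it fully shut by its handle and finish while still holding it down with the gripper. The slide is glass: set the plates down, do not drop them. Leave the forceps, the dish, the coverslip box and the centring key where they lie.

Things in the scene. Friction and masses are not known exactly. Their poses are not given: they have to be found in the camera images.
- press: slide-bonding press, fixed: grey base 170x110 mm, top 24 mm above the worktop. Origin on the worktop under the bed's middle; z up, x from the front to the hinge at the back. Hinge axis along y at x 62, z 75 mm, between lugs at y 33 to 41 mm either side. Round the bed stand four corner guides (see point bed)
- bed (a point): centre of the bed plate, 26 mm above the worktop; axes as the press. The four sheet-steel corner guides round it reach 70 mm above the worktop and leave 84 mm (x) by 58 mm (y) inside, with lips flared outwards above 62 mm; both long sides (+y and -y) are open between the guides over the middle 58 mm, for fingers
- press_lid (a joint): angle of the press's aluminium lid about its hinge, rad: 0 fully shut (level, on its own stop, underside 72 mm above the worktop); grows as the front edge swings up and back; about 2 when standing open, leaning back. A friction hinge: it stays where it is left; 1 to 2 N at the handle move it
- lid_handle (a point): middle of the lid's handle, a round steel bar 10 mm thick, 74 mm long, parallel to the hinge and 133 mm from it, carried on two arms (42 mm clear between them) with 26 mm clear to the lid plate. Lid shut: the bar's top is 80 mm above the worktop, its axis 71 mm in front of the bed's middle
- press_pad (a joint): how far the round sprung pad (34 mm across) in the lid is pushed in, m: 0 hanging free, at most 0.013; 2 N to start and 0.8 N more per mm. Centred over the bed when the lid is shut. A rod rises from the round housing on top of the lid as the pad goes in
- pad_face (a point): centre of the pad's pressing face. With the pad hanging free and the lid shut it is 60 mm above the worktop, 12 mm below the lid's underside
- specimen: cream resin block standing in a fitted well of the bed with a glass slide 75x50x2 mm on top; it cannot move. Origin: centre of the slide's upper face, on which the first plate is laid, 39 to 58 mm above the worktop; axes as the press
- plate_1: loose grey metal packing plate, 76 (its x) x 50 (its y) x 8 mm, 82 g, one of four alike lying flat on the worktop. Origin: centre of its underside as it lies
- plate_2: loose grey metal packing plate, 76 (its x) x 50 (its y) x 8 mm, 82 g, one of four alike lying flat on the worktop. Origin: centre of its underside as it lies
- plate_3: loose grey metal packing plate, 76 (its x) x 50 (its y) x 8 mm, 82 g, one of four alike lying flat on the worktop. Origin: centre of its underside as it lies
- plate_4: loose grey metal packing plate, 76 (its x) x 50 (its y) x 8 mm, 82 g, one of four alike lying flat on the worktop. Origin: centre of its underside as it lies
- forceps: steel forceps, 124x14x7 mm, lying behind the press; leave alone
- coverslip_box: small white coverslip box, 32x54x15 mm; leave alone
- petri_dish: petri dish, 91 mm across, 15 mm high; leave alone
- centring_key: small centring key with a red grip, 74x12x12 mm; leave alone
There are look-alikes about, which are no part of the job. What is shaped like the plate_3 but brown is not meant.

How it is judged:
On the way:
1. a packing plate lies flat on the slide between the guides, the lid still open (value of joint press_lid above 1 rad and ((x of plate_1 in the frame of bed between -0.007 and 0.007 m and y of plate_1 in the frame of bed between -0.007 and 0.007 m and (angle between plate_1's own z axis and vertical below 0.1 rad or angle between plate_1's own z axis and vertical above 3.04 rad) and contact force between plate_1 and specimen above 0.2 N) or (x of plate_2 in the frame of bed between -0.007 and 0.007 m and y of plate_2 in the frame of bed between -0.007 and 0.007 m and (angle between plate_2's own z axis and vertical below 0.1 rad or angle between plate_2's own z axis and vertical above 3.04 rad) and contact force between plate_2 and specimen above 0.2 N) or (x of plate_3 in the frame of bed between -0.007 and 0.007 m and y of plate_3 in the frame of bed between -0.007 and 0.007 m and (angle between plate_3's own z axis and vertical below 0.1 rad or angle between plate_3's own z axis and vertical above 3.04 rad) and contact force between plate_3 and specimen above 0.2 N) or (x of plate_4 in the frame of bed between -0.007 and 0.007 m and y of plate_4 in the frame of bed between -0.007 and 0.007 m and (angle between plate_4's own z axis and vertical below 0.1 rad or angle between plate_4's own z axis and vertical above 3.04 rad) and contact force between plate_4 and specimen above 0.2 N))), for 0.2 s.
At the end, for the whole second after the job is handed in: lid shut within 0.035 rad, fingers pressing on it with over 1 N; pad pushed in over 0.7 mm, bearing with over 1.5 N on a plate; the lowest plate bears on the slide with over 1.5 N; both lie flat (0.1 rad) within 7 mm of the bed's centre in x and y (value of joint press_lid below 0.035 rad and value of joint press_pad above 0.0007 m and contact force between the fingers and press_lid above 1 N and ((x of plate_1 in the frame of bed between -0.007 and 0.007 m and y of plate_1 in the frame of bed between -0.007 and 0.007 m and (angle between plate_1's own z axis and vertical below 0.1 rad or angle between plate_1's own z axis and vertical above 3.04 rad) and contact force between plate_1 and specimen above 1.5 N) or (x of plate_2 in the frame of bed between -0.007 and 0.007 m and y of plate_2 in the frame of bed between -0.007 and 0.007 m and (angle between plate_2's own z axis and vertical below 0.1 rad or angle between plate_2's own z axis and vertical above 3.04 rad) and contact force between plate_2 and specimen above 1.5 N) or (x of plate_3 in the frame of bed between -0.007 and 0.007 m and y of plate_3 in the frame of bed between -0.007 and 0.007 m and (angle between plate_3's own z axis and vertical below 0.1 rad or angle between plate_3's own z axis and vertical above 3.04 rad) and contact force between plate_3 and specimen above 1.5 N) or (x of plate_4 in the frame of bed between -0.007 and 0.007 m and y of plate_4 in the frame of bed between -0.007 and 0.007 m and (angle between plate_4's own z axis and vertical below 0.1 rad or angle between plate_4's own z axis and vertical above 3.04 rad) and contact force between plate_4 and specimen above 1.5 N)) and ((x of plate_1 in the frame of bed between -0.007 and 0.007 m and y of plate_1 in the frame of bed between -0.007 and 0.007 m and (angle between plate_1's own z axis and vertical below 0.1 rad or angle between plate_1's own z axis and vertical above 3.04 rad) and contact force between plate_1 and press_pad above 1.5 N) or (x of plate_2 in the frame of bed between -0.007 and 0.007 m and y of plate_2 in the frame of bed between -0.007 and 0.007 m and (angle between plate_2's own z axis and vertical below 0.1 rad or angle between plate_2's own z axis and vertical above 3.04 rad) and contact force between plate_2 and press_pad above 1.5 N) or (x of plate_3 in the frame of bed between -0.007 and 0.007 m and y of plate_3 in the frame of bed between -0.007 and 0.007 m and (angle between plate_3's own z axis and vertical below 0.1 rad or angle between plate_3's own z axis and vertical above 3.04 rad) and contact force between plate_3 and press_pad above 1.5 N) or (x of plate_4 in the frame of bed between -0.007 and 0.007 m and y of plate_4 in the frame of bed between -0.007 and 0.007 m and (angle between plate_4's own z axis and vertical below 0.1 rad or angle between plate_4's own z axis and vertical above 3.04 rad) and contact force between plate_4 and press_pad above 1.5 N))); the arm keeps its last pose, push and grip.
It fails at once if the glass slide is pressed or struck with more than 120 N (contact force between specimen and anything else above 120 N).
It fails at once if the forceps, dish, coverslip box or centring key is moved by more than 30 mm (distance of any of forceps, coverslip_box, petri_dish, centring_key from where it was at the start of the episode above 0.03 m).
It also fails if it takes over 72 s, if anything falls off the work surface, if the arm or the gripper's body presses on something with over 40 N, if the wrist force passes 120 N, or if a joint passes its speed limit or range.

ROBOT

A 7-joint arm with a two-finger parallel gripper is mounted at the origin on a cart in front of the work surface, level with it; the furniture and walls round the work are solid. World frame = base frame: x ahead of the robot, y to its left, z up, the work surface at z = 0. Lengths are in m, angles in rad, forces in N, time in s.
With the tool pointing down it reaches from about 0.35 to 0.9 m from the base axis. Payload 7.2 kg.
Tool frame: the origin (TCP) lies on the centre line of the jaws, within the pads' length; the fingertips stand 17 mm ahead of it and the grasp point (between the pads) lies 2 mm behind it; z points along the fingers, y is the line along which they close (so a half turn about z gives the same grasp; the last joint's range is limited). The gripper opens to 88 mm and grips with 3 to 60 N. Pads are 20 mm wide; open, the fingers measure 115 mm over their backs; the gripper's body (75 mm by 178 mm) begins 61 mm behind the grasp point.
Start: joints at [-1.288, 0.411, -0.013, 1.596, 0.006, 1.134, -0.082], TCP at [0.215, 0.587, 0.215] pointing down, gripper open.
Joint ranges: [-2.95, 2.95], [-0.29, 1.99], [-1.47, 1.44], [0.14, 2.54], [-1.03, 4.17], [0.13, 1.85], [-2.86, 2.86]. Speed limits (rad/s): [2.39, 2.39, 3.01, 3.01, 3.14, 3.14, 3.14].

INTERFACE

Orientations are given as [roll, pitch, yaw] about the fixed x, y, z axes, in that order (R = Rz(yaw) Ry(pitch) Rx(roll)).
In Python, from station import robot gives the robot as it stands. The module is installed in compiled form; this text tells all that it offers.
- The arm moves only by the tool carry_out, never from a script. Its argument "deltas" is a list of rows, each a list of 7 numbers: the opening, from 0 (shut) to 1 (fully open), then the shift along the tool's x, y, z as a fraction of full scale, then the turn, a rotation vector about the tool's x, y, z as a fraction of full scale. A call has exactly 10 rows; each row is the pose to reach, as a shift and turn from the pose commanded when the call began, along the tool's axes at that moment; what a row does not reach only later rows make up. Full scale, the value 1, is 0.6 m for a shift and 90 degrees for a turn. A row lasts 1/10 s, in which the tool goes at most 50 mm and 8.59 degrees, less where a joint would pass 70% of its speed; a pose out of reach is approached as far as the arm can. A call with a number of a shift or a turn outside -1 to 1 is refused whole. A call with a gripper value outside its range is refused whole. The fingers move at their own pace and stop on an object; the grip force is fixed at half the most. Time passes only in rows, so rows that repeat a pose let the fingers close, or fill a call up. It gives the time, the measured TCP pose, the force, the opening and the grip force at its end, in the units of the state.
- robot.state(): the state, without advancing time (a new reading comes with each control period).
- robot.grab_frame(name): name is "side" or "top"; returns a dict with "color" (420x560x3 uint8, blue, green, red), "mtx" (3x3 intrinsics, pixels), "k1" (the pictures are not rectified: a ray, as slopes to the right and down, at radius r is drawn at 1 + k1 r^2 times it, then the intrinsics apply), "cam_to_world" (4x4, takes a point from camera to world coordinates). Camera axes: x right, y up, looking along -z (the intrinsics and any distortion apply to the point x, -y, -z); pixel columns grow to the right and rows downward; lengths in m; the calibration is good to about 2 mm. A picture is of the moment at which its call begins. There is no depth.
- robot.close_job(): hands the job in; it is judged then, once.
The state is a dict: "clock": time; "joints": joint angles; "joint_velocities": joint speeds; "joint_efforts": joint torques, N m; "ee_pos": TCP position; "ee_rot": TCP orientation; "contact_force": force on the tool from outside, world axes, zero at the start; "ft_torque": the same for the moment, N m; "grip_width": finger opening in m; "finger_force": force on a finger pad.
Only numpy, scipy, OpenCV 4.12 (cv2) and the standard library are available. Lean on these libraries where they do the work, as an engineer would, in place of code of your own. Each camera call takes 0.05 s, during which the arm holds its last target. There are 200 camera calls.

## Working session

There is one attempt and no reset: what is moved stays moved. The work goes in short steps, Python scripts to look and compute and a tool call to move; the robot and the scene stay as the last step left them, time stands still between calls to the robot, and variables do not carry over. Pictures are saved under pics/ and viewed, at most 10 in all, crops included, and the job is handed in when it is done.

Besides the shell and the picture viewer there is one more tool, called as name(argument=value, ...), one argument or row to a line, values as JSON. carry_out: Moves the arm, as the interface text tells. Its arguments: {"type":"object","properties":{"deltas":{"type":"array","items":{"type":"array","items":{"type":"number"}}}},"required":["deltas"]}

```bash
mkdir -p pics; python3 - <<'E'
from station import robot
import cv2,pickle
d={}
for n in("side","top"):
    f=robot.grab_frame(n);d[n]=f;cv2.imwrite(f"pics/{n}0.png",cv2.resize(f["color"],(800,600),interpolation=cv2.INTER_CUBIC))
    print(n,f["mtx"].tolist(),f["k1"],f["cam_to_world"].round(4).tolist())
pickle.dump(d,open("f0.pkl","wb"))
print(robot.state())
E
```

```text
side [[438.2395915190863, 0.0, 272.31302242266935], [0.0, 438.2395915190863, 205.42162338205503], [0.0, 0.0, 1.0]] -0.049990595254845345 [[0.9987, 0.0291, -0.041, 0.4624], [-0.0499, 0.6761, -0.7351, -1.2348], [0.0063, 0.7362, 0.6767, 1.0837], [0.0, 0.0, 0.0, 1.0]]
top [[409.6522944146809, 0.0, 276.97463437182444], [0.0, 409.6522944146809, 212.3563098753209], [0.0, 0.0, 1.0]] -0.01430383131204923 [[0.0104, 0.994, -0.1092, 0.3942], [-0.9999, 0.0095, -0.0083, -0.1785], [-0.0072, 0.1093, 0.994, 1.3451], [0.0, 0.0, 0.0, 1.0]]
{'clock': 0.1, 'joints': array([-1.28819954,  0.41181126, -0.01269623,  1.59693955,  0.00561825,
        1.13430101, -0.08219514]), 'joint_velocities': array([ 0.00151912, -0.00014043, -0.00174719, -0.00250249, -0.00033601,
       -0.00094116,  0.00052519]), 'joint_efforts': array([ 2.78695945e-03, -5.89097786e+01,  6.43788837e-01, -2.91711885e+01,
       -5.37837530e-02,  1.45084929e-02,  1.54092197e-05]), 'ee_pos': array([0.21467271, 0.58648909, 0.21440718]), 'ee_rot': array([-3.14017442e+00,  1.23140111e-04,  2.79081817e+00]), 'contact_force': array([0.27600527, 0.07439599, 0.23139846]), 'ft_torque': array([ 0.00720533, -0.03969451,  0.00520454]), 'finger_force': 0.0, 'grip_width': 0.08744151518518226}
```

View pics/side0.png

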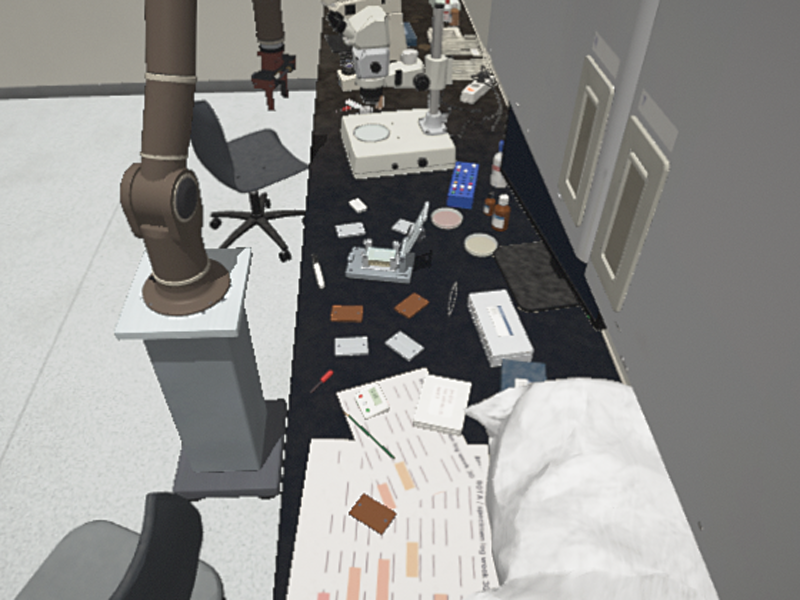

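View pics/top0.png

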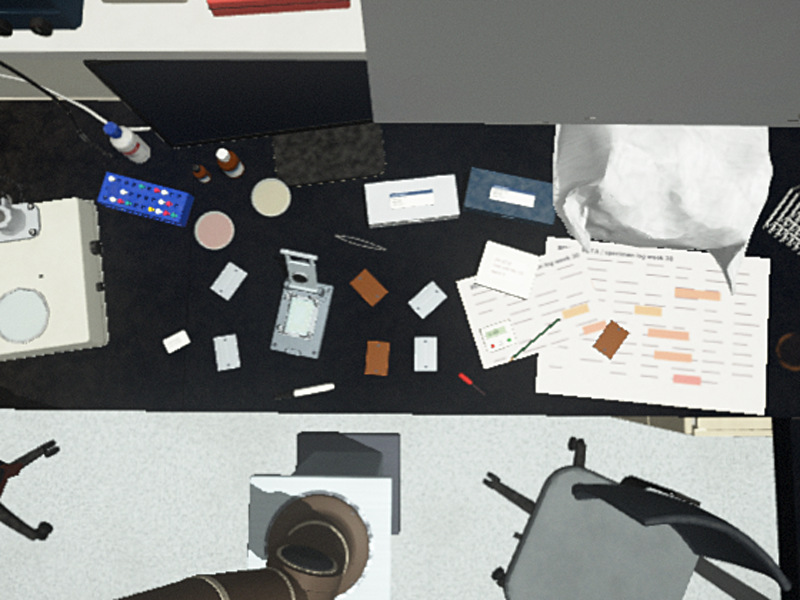

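Grey plates (top view, 800x600 pixels) are at (229,281), (227,352), (428,300) and (426,354). The brown look-alikes at (369,287), (377,358) and (612,339) are not meant, and neither is the small white box at (176,342). The press is at (302,320) with its lid open to the back.

```bash
cat > h.py <<'E'
import cv2,numpy as np
from scipy.spatial.transform import Rotation as R
def ray(f,uv):
    K=f["mtx"];uv=np.atleast_2d(np.float64(uv))
    p=(uv-K[:2,2])/[K[0,0],K[1,1]];q=p.copy()
    for _ in range(8): q=p/(1+f["k1"]*(q**2).sum(1,keepdims=True))
    T=f["cam_to_world"];d=np.c_[q[:,0],-q[:,1],-np.ones(len(q))]@T[:3,:3].T
    return T[:3,3],d
def onz(f,uv,z):
    o,d=ray(f,uv);return o+d*((z-o[2])/d[:,2])[:,None]
def proj(f,P):
    T=f["cam_to_world"];c=(np.atleast_2d(P)-T[:3,3])@T[:3,:3]
    q=np.c_[c[:,0],-c[:,1]]/-c[:,2:];q=q*(1+f["k1"]*(q**2).sum(1,keepdims=True))
    return q@f["mtx"][:2,:2].T+f["mtx"][:2,2]
def rect(f,uv,z,thr=95,w=30,s=4):
    "rectangle of the bright blob round pixel uv, on plane z: centre, sizes, yaw of long side"
    u,v=map(int,uv);g=cv2.cvtColor(f["color"],cv2.COLOR_BGR2GRAY)[v-w:v+w,u-w:u+w]
    g=cv2.resize(g,None,fx=s,fy=s,interpolation=cv2.INTER_CUBIC)
    n,l,st,c=cv2.connectedComponentsWithStats((g>thr).astype(np.uint8))
    k=l[w*s,w*s]
    c=cv2.findContours((l==k).astype(np.uint8),0,cv2.CHAIN_APPROX_NONE)[0][0][:,0]
    P=onz(f,(c+.5)/s-.5+[u-w,v-w],z)[:,:2]
    (x,y),(a,b),t=cv2.minAreaRect((P*1000).astype(np.float32))
    if a<b:a,b,t=b,a,t+90
    return np.r_[x,y,a,b,(t+90)%180-90].round(1)
E
python3 - <<'E'
from h import *
import pickle
d=pickle.load(open("f0.pkl","rb"))
for uv in[(229,281),(227,352),(428,300),(426,354)]:print("top",rect(d["top"],np.array(uv)*.7,.008))
for uv in[(403,227),(350,230),(404,346),(351,346)]:print("side",rect(d["side"],np.array(uv)*.7,.008))
t=d["top"]["color"][165:260,175:245];s=d["side"]["color"][135:205,235:310]
cv2.imwrite("pics/c0.png",np.hstack([cv2.resize(x,(400,600) if i==0 else (400,373),interpolation=cv2.INTER_CUBIC) if i==0 else cv2.copyMakeBorder(cv2.resize(x,(400,373),interpolation=cv2.INTER_CUBIC),0,227,0,0,0) for i,x in enumerate([t,s])]))
E
```

```text
top [591.2 221.1  79.3  54.  -34. ]
top [426.3 219.   79.6  54.5  10.6]
top [ 551.4 -239.    80.1   54.   -47. ]
top [ 4.273e+02 -2.354e+02  7.960e+01  5.300e+01  4.000e-01]
side [557.3 192.3 361.5 145.   69. ]
side [429.2 210.1  81.2  63.   10.1]
side [ 553.  -244.8   82.7   57.3  -47.3]
side [ 429.7 -241.4   78.7   59.9    2.4]
```

View pics/c0.png

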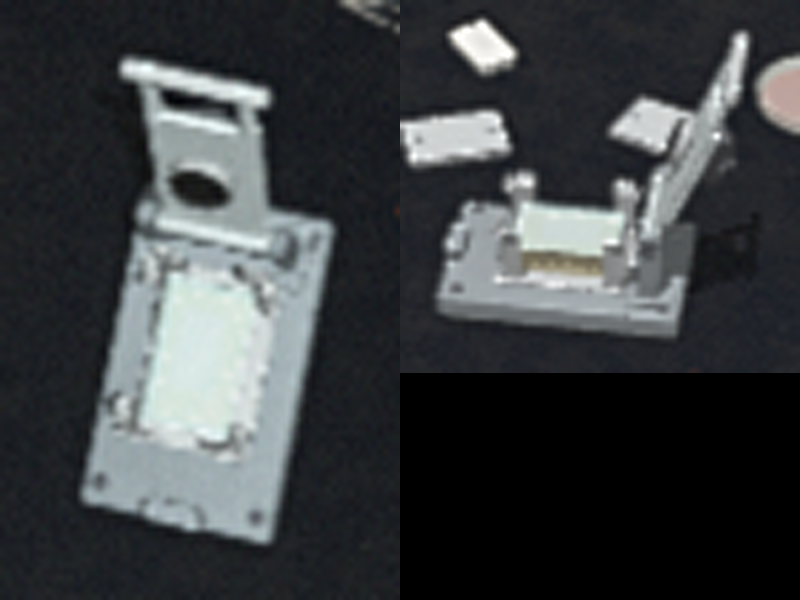

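Crop: the right half (side view) shows the mint slide at about (570,230) on a cream block between guide posts. The left half (top view) has the base corners at (80,497), (272,543) and (333,222), with the slide centred near (205,355).

```bash
python3 - <<'E'
from h import *
import pickle
from scipy.optimize import least_squares
d=pickle.load(open("f0.pkl","rb"));T,S=d["top"],d["side"]
def mint(f,x0,x1,y0,y1):
    c=cv2.resize(f["color"][y0:y1,x0:x1],None,fx=4,fy=4,interpolation=cv2.INTER_CUBIC).astype(int)
    m=((c[...,1]-c[...,2]>14)&(c[...,1]>150)).astype(np.uint8)
    n,l,st,_=cv2.connectedComponentsWithStats(m);k=1+st[1:,4].argmax()
    ct=cv2.findContours((l==k).astype(np.uint8),0,cv2.CHAIN_APPROX_NONE)[0][0][:,0]
    print(st[k]);
    return (ct+.5)/4-.5+[x0,y0],m
ct,m1=mint(T,175,245,165,260);cs,m2=mint(S,235,310,135,205)
for z in(.036,.042,.048,.054,.06):
  for f,c in((T,ct),(S,cs)):
    r=cv2.minAreaRect((onz(f,c,z)[:,:2]*1000).astype(np.float32));print(z,np.round(r[0],1),np.round(r[1],1),round(r[2],1))
a=np.array
top=a([(80,495),(272,541),(333,222)])/[5.714,6.316]+[175-.4,165-.4]
side=(a([(437,300),(676,320),(463,205)])-[400,0])/5.333+[235-.4,135-.4]
print(onz(T,top,.024).round(4).tolist(),onz(S,side,.024).round(4).tolist())
cv2.imwrite("pics/c1.png",np.hstack([cv2.resize(cv2.resize(T["color"][165:260,175:245],None,fx=4,fy=4),(400,540)),cv2.cvtColor(cv2.resize(m1*255,(400,540)),8)]))
E
```

```text
[  97  174   82   99 3834]
[137 158  31  17 165]
0.036 [508.9  50.1] [52.6 77. ] 78.7
0.036 [538.6  73.4] [16.8 35. ] 46.6
0.042 [508.4  49.1] [52.4 76.7] 78.7
0.042 [538.2  65.9] [16.7 34.8] 46.6
0.048 [507.9  48. ] [52.1 76.3] 78.7
0.048 [537.7  58.4] [16.7 34.6] 46.6
0.054 [507.4  47. ] [51.9 75.9] 78.7
0.054 [537.3  50.9] [16.6 34.4] 46.6
0.06 [506.8  45.9] [51.6 75.6] 78.7
0.06 [536.9  43.4] [16.5 34.2] 46.6
[[0.4373, 0.1165, 0.024], [0.415, 0.0074, 0.024], [0.5793, -0.0234, 0.024]] [[0.4167, 0.001, 0.024], [0.5811, -0.0272, 0.024], [0.4354, 0.1064, 0.024]]
```

```bash
python3 - <<'E'
from h import *
import pickle
d=pickle.load(open("f0.pkl","rb"));T,S=d["top"],d["side"]
c=cv2.resize(S["color"][135:205,235:310],None,fx=5.3333,fy=5.3333,interpolation=cv2.INTER_CUBIC)
for x in(140,170,200):
  print(x,[tuple(int(v) for v in c[y,x]) for y in range(190,290,5)])
print(190,)
# predicted slide near/far edge rows in the crop for heights
for h in(.039,.045,.051,.058):
  q=np.deg2rad(-11.2);o=np.array([.5079-(h-.048)*.09,.048-(h-.048)*.17,h]);X=np.array([np.cos(q),np.sin(q),0]);Y=np.array([-X[1],X[0],0])
  P=[o+sx*.0375*X+sy*.025*Y for sx,sy in((-1,-1),(1,-1),(1,1),(-1,1))]
  P.append(P[0]-[0,0,.002]);P.append(P[1]-[0,0,.002]);
  print(h,((proj(S,P)+.4-[235,135])*5.3333).round(0).tolist())
E
```

```text
140 [(42, 40, 38), (42, 37, 35), (76, 73, 69), (163, 164, 151), (214, 219, 202), (209, 218, 206), (207, 216, 205), (206, 215, 204), (209, 215, 204), (208, 215, 203), (209, 218, 205), (224, 233, 220), (165, 178, 172), (86, 103, 107), (87, 108, 114), (108, 130, 137), (156, 171, 175), (217, 214, 211), (209, 206, 204), (177, 176, 173)]
170 [(44, 41, 39), (39, 35, 32), (39, 35, 32), (87, 86, 80), (194, 197, 180), (219, 225, 211), (216, 220, 209), (216, 219, 207), (214, 218, 205), (215, 218, 206), (213, 218, 207), (214, 223, 210), (187, 198, 186), (124, 138, 136), (92, 114, 120), (114, 139, 146), (135, 158, 165), (170, 182, 184), (213, 211, 208), (196, 195, 192)]
200 [(42, 36, 34), (40, 38, 36), (34, 31, 28), (53, 51, 47), (127, 126, 114), (209, 213, 195), (213, 221, 209), (214, 218, 208), (211, 216, 205), (208, 215, 204), (215, 220, 211), (203, 209, 200), (203, 212, 201), (172, 182, 176), (103, 115, 117), (99, 113, 118), (110, 126, 132), (148, 163, 167), (200, 198, 195), (191, 191, 188)]
190
0.039 [[108.0, 253.0], [214.0, 263.0], [224.0, 219.0], [120.0, 209.0], [108.0, 255.0], [214.0, 265.0]]
0.045 [[107.0, 247.0], [213.0, 257.0], [223.0, 213.0], [119.0, 203.0], [107.0, 249.0], [213.0, 260.0]]
0.051 [[106.0, 241.0], [213.0, 252.0], [223.0, 207.0], [119.0, 197.0], [106.0, 244.0], [213.0, 254.0]]
0.058 [[105.0, 235.0], [212.0, 245.0], [222.0, 201.0], [118.0, 191.0], [105.0, 237.0], [212.0, 247.0]]
```

```bash
cat >> h.py <<'E'
def frac(x,y,z,yaw,cur=None):
    "fractions for a downward-tool target (yaw deg); cur = (x,y,z,yaw deg) commanded, default measured"
    if cur is None:
        from station import robot
        s=robot.state();p,r=s["ee_pos"],R.from_euler("xyz",s["ee_rot"])
        print("t%.1f"%s["clock"],p.round(4),np.rad2deg(s["ee_rot"]).round(2),s["contact_force"].round(1),s["grip_width"].round(4))
    else: p,r=np.array(cur[:3]),R.from_euler("xyz",[180,0,cur[3]],degrees=True)
    sh=r.inv().apply(np.array([x,y,z])-p)/.6
    ro=(r.inv()*R.from_euler("xyz",[180,0,yaw],degrees=True)).as_rotvec()/(np.pi/2)
    print(np.r_[sh,ro].round(4).tolist())
E
python3 -c "
from h import *
B=(.4263,.2190)
frac(*B,.10,190.6)
frac(*B,.02,190.6,(*B,.10,190.6))"
```

```text
Traceback (most recent call last):
  File "h.py", line 31, in frac
    print("t%.1f"%s["clock"],p.round(4),np.rad2deg(s["ee_rot"]).round(2),s["contact_force"].round(1),s["grip_width"].round(4))
                                                                                                     ^^^^^^^^^^^^^^^^^^^^^
AttributeError: 'float' object has no attribute 'round'
```

```bash
sed -i 's/s\["grip_width"\].round(4)/round(s["grip_width"],4),round(s["finger_force"],1)/' h.py
python3 -c "
from h import *
B=(.4263,.2190)
frac(*B,.10,190.6)
frac(*B,.02,190.6,(*B,.10,190.6))"
```

```text
t0.1 [0.2147 0.5865 0.2144] [-1.7992e+02  1.0000e-02  1.5990e+02] [0.3 0.1 0.2] 0.0874 0.0
[-0.5417, -0.4537, 0.1914, -0.0009, -0.0002, -0.3411]
[-0.0, -0.0, 0.1333, 0.0, 0.0, 0.0]
```

carry_out(
  deltas=[
    [1,-0.05,-0.042,0,0,0,-0.03],
    [1,-0.11,-0.095,0.02,0,0,-0.07],
    [1,-0.17,-0.147,0.05,0,0,-0.12],
    [1,-0.23,-0.2,0.08,0,0,-0.17],
    [1,-0.29,-0.25,0.1,0,0,-0.22],
    [1,-0.36,-0.3,0.13,0,0,-0.27],
    [1,-0.42,-0.35,0.15,0,0,-0.31],
    [1,-0.48,-0.4,0.17,0,0,-0.341],
    [1,-0.542,-0.454,0.191,0,0,-0.341],
    [1,-0.542,-0.454,0.191,0,0,-0.341],
  ],
)

```text
clock: 1.1
ee_pos: [0.4284, 0.2125, 0.0991]
ee_rot: [-3.138, -0.002, -2.965]
contact_force: [-0.1, -0.4, -0.1]
grip_width: 0.0878
finger_force: 0.0
```

```bash
python3 -c "
from h import *
frac(.4263,.2190,.02,190.6)"
```

```text
t1.1 [0.4284 0.2125 0.0991] [-1.7980e+02 -1.1000e-01 -1.6991e+02] [-0.1 -0.4 -0.1] 0.0878 0.0
[0.0013, 0.0117, 0.1318, -0.0023, -0.0013, -0.0056]
```

carry_out(
  deltas=[
    [1,0,0,0,0,0,0],
    [1,0,0,0.03,0,0,0],
    [1,0,0,0.06,0,0,0],
    [1,0,0,0.09,0,0,0],
    [1,0,0,0.11,0,0,0],
    [1,0,0,0.12,0,0,0],
    [1,0,0,0.125,0,0,0],
    [1,0,0,0.125,0,0,0],
    [1,0,0,0.125,0,0,0],
    [1,0,0,0.125,0,0,0],
  ],
)

```text
clock: 2.1
ee_pos: [0.4269, 0.2196, 0.0261]
ee_rot: [3.141, 0.001, -2.957]
contact_force: [0.3, 0.8, 0.3]
grip_width: 0.0877
finger_force: 0.0
```

```bash
python3 - <<'E'
from h import *
from station import robot
frac(.4263,.2190,.02,190.6)
f=robot.grab_frame("top");cv2.imwrite("pics/d.png",cv2.resize(f["color"][200:290,120:240],(800,600),interpolation=cv2.INTER_CUBIC))
E
```

```text
t2.1 [0.4269 0.2196 0.0261] [ 1.7997e+02  5.0000e-02 -1.6941e+02] [0.3 0.8 0.3] 0.0877 0.0
[0.0013, -0.0008, 0.0102, 0.0003, 0.0006, -0.0002]
```

View pics/d.png

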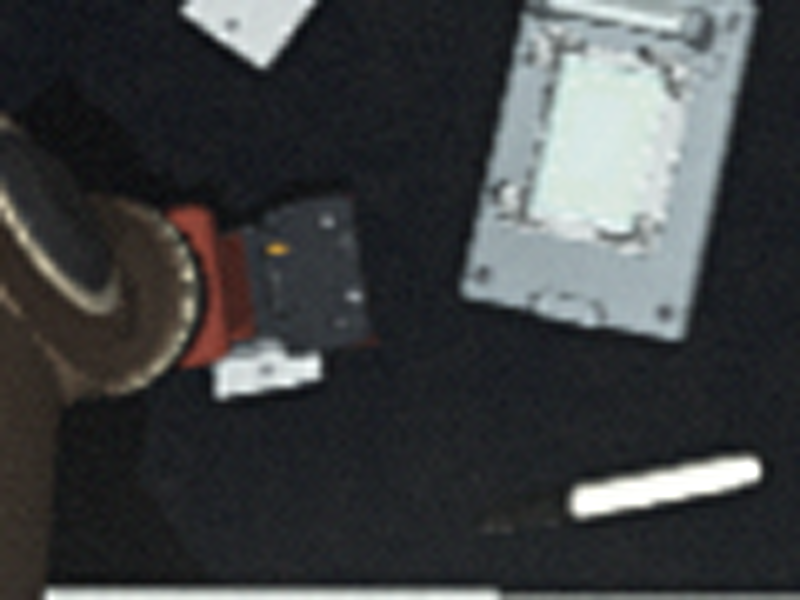

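Plate B's front end shows at (268,372) under the gripper, aligned with it as expected. Descending and gripping.

carry_out(
  deltas=[
    [1,0,0,0.005,0,0,0],
    [1,0,0,0.01,0,0,0],
    [1,0,0,0.01,0,0,0],
    [0,0,0,0.01,0,0,0],
    [0,0,0,0.01,0,0,0],
    [0,0,0,0.01,0,0,0],
    [0,0,0,0.01,0,0,0],
    [0,0,0,0.01,0,0,0],
    [0,0,0,0.01,0,0,0],
    [0,0,0,0.01,0,0,0],
  ],
)

```text
clock: 3.15
ee_pos: [0.4266, 0.2194, 0.0196]
ee_rot: [3.142, -0.0, -2.957]
contact_force: [-0.1, -0.3, 0.5]
grip_width: 0.0349
finger_force: 0.0
```

```bash
python3 -c "
from h import *
frac(.4263,.2190,.14,169)
frac(.5077,.0477,.14,169,(.4263,.2190,.14,169))"
```

```text
t3.1 [0.4266 0.2194 0.0196] [ 180.     -0.   -169.41] [-0.1 -0.3  0.5] 0.0349 0.0
[0.0006, -0.0005, -0.2007, 0.0, -0.0, 0.2399]
[-0.1877, -0.2544, -0.0, 0.0, 0.0, 0.0]
```

```bash
python3 - <<'E'
from h import *
from station import robot
f=robot.grab_frame("side");
p=proj(f,[robot.state()["ee_pos"]])[0];print(p);u,v=map(int,p)
g=robot.grab_frame("top");p=proj(g,[robot.state()["ee_pos"]])[0];print(p);a,b=map(int,p)
cv2.imwrite("pics/e.png",np.hstack([cv2.resize(x,(400,500),interpolation=cv2.INTER_CUBIC) for x in(f["color"][v-30:v+20,u-20:u+20],g["color"][b-25:b+25,a-20:a+20])]))
E
```

```text
[244.11817312 156.76573049]
[157.12978906 245.98608356]
```

View pics/e.png

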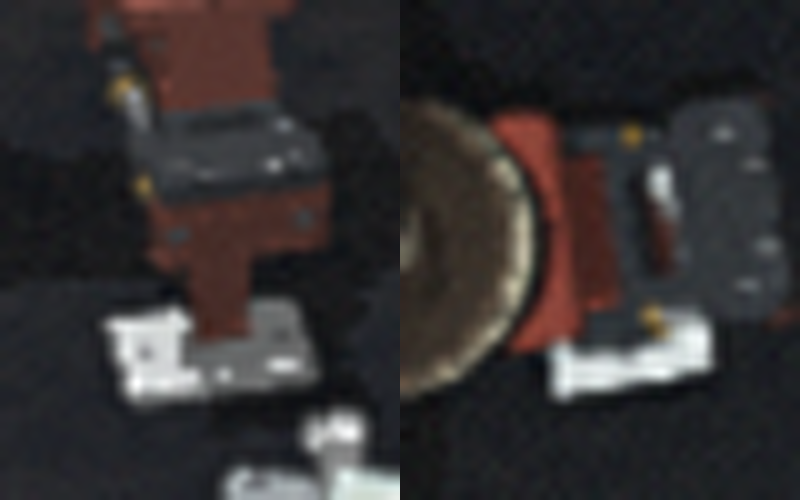

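```bash
python3 - <<'E'
from h import *
from station import robot
f=robot.grab_frame("side");g=robot.grab_frame("top")
s=robot.state();p=s["ee_pos"];print(p,s["grip_width"],s["finger_force"],s["clock"])
r=R.from_euler("xyz",s["ee_rot"])
for sy in(.0174,.031):
  for sg in(1,-1): q=p+r.apply([0,sg*sy,.017]);print(q.round(4),"side crop",((proj(f,[q])[0]-[224,126]+.5)*10).round(0),"top crop",((proj(g,[q])[0]-[137,220])*10+[405,5]).round(0))
c=lambda x,y:(np.array([x,y])/10-.5+[224,126])
for n,x,y in(("FL",107,315),("FR",303,302),("NR",320,375),("NL",130,400),):print(n,onz(f,[c(x,y)],.008).round(4))
print("base nl",onz(f,[c(130,405)],0))
t=lambda x,y:(np.array([x-400,y])/10-.5+[137,221])
for x,y in((553,345),(560,398),(713,368)):print(onz(g,[t(x,y)],.008).round(4))
E
```

```text
[0.42656798 0.2193755  0.01954851] 0.019433839680141514 0.0 3.35
[0.4234 0.2365 0.0025] side crop [200. 322.] top crop [569. 276.]
[0.4298 0.2023 0.0025] side crop [216. 371.] top crop [674. 257.]
[0.4209 0.2498 0.0025] side crop [194. 303.] top crop [529. 283.]
[0.4323 0.1889 0.0025] side crop [222. 391.] top crop [715. 250.]
FL [[0.3853 0.2353 0.008 ]]
FR [[0.4663 0.2409 0.008 ]]
NR [[0.4722 0.1906 0.008 ]]
NL [[0.3954 0.1772 0.008 ]]
base nl [[0.39497185 0.18439699 0.        ]]
[[0.3974 0.2391 0.008 ]]
[[0.3803 0.2361 0.008 ]]
[[0.3905 0.1865 0.008 ]]
```

```bash
python3 - <<'E'
from h import *
from station import robot
f=robot.grab_frame("side")["color"]
print(robot.state()["grip_width"])
for v in range(148,168):print(v,[tuple(int(k) for k in f[v,u]) for u in(236,240,243,245,247,249,252,254)])
E
```

```text
0.015488200195213339
148 [(28, 27, 26), (44, 51, 81), (44, 48, 75), (41, 46, 71), (40, 47, 71), (40, 44, 70), (43, 46, 71), (56, 57, 64)]
149 [(28, 22, 24), (51, 54, 69), (45, 48, 72), (43, 46, 71), (43, 46, 72), (40, 46, 70), (41, 45, 72), (42, 47, 72)]
150 [(28, 25, 26), (44, 49, 73), (41, 45, 70), (41, 45, 70), (40, 46, 71), (40, 44, 70), (40, 45, 73), (39, 43, 67)]
151 [(29, 30, 27), (49, 54, 89), (41, 46, 71), (41, 45, 71), (42, 46, 72), (35, 38, 55), (28, 24, 28), (30, 26, 28)]
152 [(28, 29, 24), (45, 51, 80), (45, 49, 75), (41, 46, 71), (40, 45, 69), (28, 27, 27), (26, 25, 21), (25, 22, 21)]
153 [(29, 29, 28), (29, 30, 35), (41, 46, 72), (40, 46, 70), (38, 42, 68), (23, 25, 24), (25, 23, 20), (28, 25, 25)]
154 [(44, 39, 37), (28, 25, 25), (39, 46, 71), (39, 45, 69), (39, 43, 70), (24, 22, 24), (26, 24, 24), (25, 25, 20)]
155 [(41, 37, 36), (24, 22, 17), (38, 43, 71), (40, 45, 71), (39, 43, 69), (40, 38, 37), (44, 43, 43), (30, 26, 28)]
156 [(35, 30, 27), (62, 58, 55), (38, 43, 70), (40, 47, 72), (42, 46, 71), (93, 93, 90), (103, 103, 102), (31, 29, 30)]
157 [(86, 85, 83), (156
[... 709 characters left out ...]
(104, 103, 103), (210, 208, 207), (211, 210, 207), (118, 119, 116)]
163 [(126, 124, 123), (217, 217, 212), (202, 201, 198), (136, 135, 133), (119, 119, 116), (119, 120, 118), (111, 111, 110), (101, 101, 100)]
164 [(136, 135, 133), (233, 233, 231), (176, 175, 173), (106, 106, 104), (106, 105, 104), (104, 103, 102), (65, 65, 64), (59, 59, 57)]
165 [(91, 89, 89), (146, 145, 142), (112, 111, 109), (68, 68, 66), (49, 48, 47), (39, 37, 37), (28, 24, 23), (24, 20, 19)]
166 [(46, 42, 40), (61, 57, 57), (45, 42, 41), (29, 28, 27), (20, 16, 20), (23, 19, 19), (24, 22, 17), (23, 21, 14)]
167 [(39, 34, 31), (38, 34, 32), (38, 33, 31), (24, 23, 23), (26, 24, 24), (25, 26, 22), (22, 17, 19), (45, 44, 41)]
```

The fingers closed above the plate without any force, so the tips sit higher than nominal. I'll open, then descend in small steps and watch the force.

carry_out(
  deltas=[
    [1,0,0,0,0,0,0],
    [1,0,0,0,0,0,0],
    [1,0,0,0,0,0,0],
    [1,0,0,0,0,0,0],
    [1,0,0,0,0,0,0],
    [1,0,0,0,0,0,0],
    [1,0,0,0,0,0,0],
    [1,0,0,0,0,0,0],
    [1,0,0,0,0,0,0],
    [1,0,0,0.005,0,0,0],
  ],
)

```text
clock: 4.4
ee_pos: [0.4268, 0.2195, 0.0167]
ee_rot: [3.141, 0.001, -2.957]
contact_force: [0.6, 0.2, -1.0]
grip_width: 0.0875
finger_force: 0.0
```

carry_out(
  deltas=[
    [1,0,0,0.001,0,0,0],
    [1,0,0,0.001,0,0,0],
    [1,0,0,0.002,0,0,0],
    [1,0,0,0.002,0,0,0],
    [1,0,0,0.003,0,0,0],
    [1,0,0,0.003,0,0,0],
    [1,0,0,0.003,0,0,0],
    [1,0,0,0.003,0,0,0],
    [1,0,0,0.003,0,0,0],
    [1,0,0,0.003,0,0,0],
  ],
)

```text
clock: 5.4
ee_pos: [0.4266, 0.2194, 0.0148]
ee_rot: [3.142, 0.0, -2.957]
contact_force: [0.2, -0.1, 0.5]
grip_width: 0.0878
finger_force: 0.0
```

carry_out(
  deltas=[
    [1,0,0,0.001,0,0,0],
    [1,0,0,0.002,0,0,0],
    [1,0,0,0.003,0,0,0],
    [1,0,0,0.004,0,0,0],
    [1,0,0,0.005,0,0,0],
    [1,0,0,0.006,0,0,0],
    [1,0,0,0.007,0,0,0],
    [1,0,0,0.008,0,0,0],
    [1,0,0,0.008,0,0,0],
    [1,0,0,0.008,0,0,0],
  ],
)

```text
clock: 6.4
ee_pos: [0.4266, 0.2194, 0.0099]
ee_rot: [3.142, -0.0, -2.957]
contact_force: [-0.2, -0.9, 0.1]
grip_width: 0.0874
finger_force: 0.0
```

carry_out(
  deltas=[
    [1,0,0,0.001,0,0,0],
    [1,0,0,0.002,0,0,0],
    [1,0,0,0.003,0,0,0],
    [1,0,0,0.004,0,0,0],
    [1,0,0,0.005,0,0,0],
    [1,0,0,0.006,0,0,0],
    [1,0,0,0.007,0,0,0],
    [1,0,0,0.008,0,0,0],
    [1,0,0,0.008,0,0,0],
    [1,0,0,0.008,0,0,0],
  ],
)

```text
clock: 7.4
ee_pos: [0.4266, 0.2194, 0.0051]
ee_rot: [3.142, -0.0, -2.957]
contact_force: [-0.8, -0.9, -1.4]
grip_width: 0.0877
finger_force: 0.0
```

carry_out(
  deltas=[
    [1,0,0,0.001,0,0,0],
    [1,0,0,0.002,0,0,0],
    [1,0,0,0.003,0,0,0],
    [1,0,0,0.004,0,0,0],
    [1,0,0,0.005,0,0,0],
    [1,0,0,0.006,0,0,0],
    [1,0,0,0.007,0,0,0],
    [1,0,0,0.008,0,0,0],
    [1,0,0,0.008,0,0,0],
    [1,0,0,0.008,0,0,0],
  ],
)

```text
clock: 8.4
ee_pos: [0.4266, 0.2194, 0.0003]
ee_rot: [3.142, 0.0, -2.957]
contact_force: [-0.1, 0.0, 0.1]
grip_width: 0.0878
finger_force: 0.0
```

```bash
python3 - <<'E'
from h import *
from station import robot
f=robot.grab_frame("side");s=robot.state();print(s["ee_pos"],s["contact_force"],s["joints"])
cv2.imwrite("pics/g.png",cv2.resize(f["color"][115:180,210:290],(800,600),interpolation=cv2.INTER_CUBIC))
E
```

```text
[4.26576057e-01 2.19415990e-01 3.52005168e-04] [-0.53384803 -0.04505495 -0.5009948 ] [-0.5977682   0.48205563  0.02703968  2.12825746 -0.02482315  0.53151789
  1.20326841]
```

View pics/g.png

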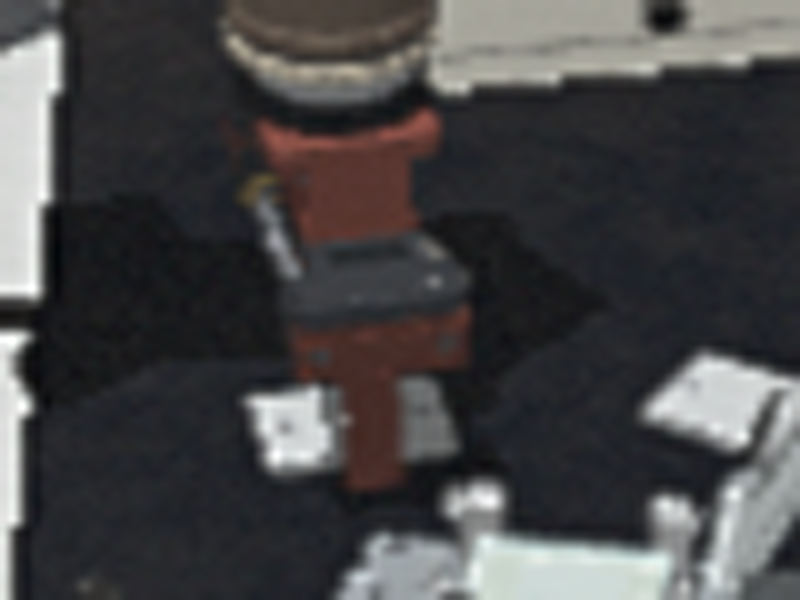

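The near finger's tip is at (372,488), in front of the plate's near edge. I'll compute its height.

```bash
python3 - <<'E'
from h import *
import pickle
f=pickle.load(open("f0.pkl","rb"))["side"]
uv=np.array([372/10+210-.5,490/9.23+115-.5])
q=np.deg2rad(-169.4);yt=np.array([np.sin(q),-np.cos(q)])
for sy in(.044,.0575):
  for z in(-.01,0,.005,.01,.015):
    p=np.r_[np.array([.4266,.2194])-yt*sy*np.sign(yt[1]),z];print(sy,p.round(4),(proj(f,[p])[0]-uv).round(2))
E
```

```text
0.044 [ 0.4347  0.1762 -0.01  ] [-0.29  1.36]
0.044 [0.4347 0.1762 0.    ] [-0.37 -0.6 ]
0.044 [0.4347 0.1762 0.005 ] [-0.42 -1.59]
0.044 [0.4347 0.1762 0.01  ] [-0.46 -2.58]
0.044 [0.4347 0.1762 0.015 ] [-0.5  -3.57]
0.0575 [ 0.4372  0.1629 -0.01  ] [0.34 3.37]
0.0575 [0.4372 0.1629 0.    ] [0.26 1.4 ]
0.0575 [0.4372 0.1629 0.005 ] [0.22 0.41]
0.0575 [0.4372 0.1629 0.01  ] [ 0.18 -0.58]
0.0575 [0.4372 0.1629 0.015 ] [ 0.14 -1.57]
```

carry_out(
  deltas=[
    [1,0,0,0.001,0,0,0],
    [1,0,0,0.002,0,0,0],
    [1,0,0,0.003,0,0,0],
    [1,0,0,0.004,0,0,0],
    [1,0,0,0.005,0,0,0],
    [1,0,0,0.006,0,0,0],
    [1,0,0,0.007,0,0,0],
    [1,0,0,0.008,0,0,0],
    [1,0,0,0.008,0,0,0],
    [1,0,0,0.008,0,0,0],
  ],
)

```text
clock: 9.45
ee_pos: [0.4266, 0.2194, -0.0045]
ee_rot: [3.142, -0.0, -2.957]
contact_force: [-0.1, 0.8, 0.6]
grip_width: 0.0875
finger_force: 0.0
```

Still free. A little more, then close as a test.

carry_out(
  deltas=[
    [1,0,0,0.002,0,0,0],
    [1,0,0,0.004,0,0,0],
    [0,0,0,0.004,0,0,0],
    [0,0,0,0.004,0,0,0],
    [0,0,0,0.004,0,0,0],
    [0,0,0,0.004,0,0,0],
    [0,0,0,0.004,0,0,0],
    [0,0,0,0.004,0,0,0],
    [0,0,0,0.004,0,0,0],
    [0,0,0,0.004,0,0,0],
  ],
)

```text
clock: 10.45
ee_pos: [0.4266, 0.2194, -0.0068]
ee_rot: [3.142, 0.0, -2.957]
contact_force: [-0.8, 0.7, -0.1]
grip_width: 0.0497
finger_force: 30.0
```

Gripped (49.7 mm, 30 N): the reported TCP z reads low here. With the plate on the table, the reported z is -6.8 mm, so plate bottom = reported z + 6.8 mm.

```bash
python3 -c "
from h import *
frac(.5077,.0477,.12,169)"
```

```text
t10.4 [ 0.4266  0.2194 -0.0068] [ 180.      0.   -169.41] [-0.8  0.7 -0.1] 0.0497 30.0
[-0.0803, -0.3061, -0.2114, 0.0001, 0.0, 0.2399]
```

carry_out(
  deltas=[
    [0,0,0,-0.02,0,0,0],
    [0,0,0,-0.07,0,0,0],
    [0,0,0,-0.12,0,0,0],
    [0,-0.01,-0.03,-0.17,0,0,0.03],
    [0,-0.02,-0.08,-0.2,0,0,0.08],
    [0,-0.04,-0.14,-0.211,0,0,0.14],
    [0,-0.055,-0.2,-0.211,0,0,0.2],
    [0,-0.068,-0.26,-0.211,0,0,0.24],
    [0,-0.08,-0.306,-0.211,0,0,0.24],
    [0,-0.08,-0.306,-0.211,0,0,0.24],
  ],
)

```text
clock: 11.45
ee_pos: [0.5088, 0.0434, 0.1207]
ee_rot: [-3.141, 0.002, 2.944]
contact_force: [0.3, -0.5, -0.5]
grip_width: 0.0495
finger_force: 30.0
```

carry_out(
  deltas=[
    [0,0,0,0,0,0,0],
    [0,0,0,0.01,0,0,0],
    [0,0,0,0.02,0,0,0],
    [0,0,0,0.03,0,0,0],
    [0,0,0,0.04,0,0,0],
    [0,0,0,0.05,0,0,0],
    [0,0,0,0.06,0,0,0],
    [0,0,0,0.06,0,0,0],
    [0,0,0,0.06,0,0,0],
    [0,0,0,0.06,0,0,0],
  ],
)

```text
clock: 12.45
ee_pos: [0.5077, 0.0477, 0.0839]
ee_rot: [3.141, 0.0, 2.949]
contact_force: [0.6, 0.2, -1.2]
grip_width: 0.0495
finger_force: 30.0
```

```bash
python3 - <<'E'
from h import *
from station import robot
frac(.5077,.0477,.06,169)
f=robot.grab_frame("side");g=robot.grab_frame("top")
cv2.imwrite("pics/k.png",np.hstack([cv2.resize(x,(400,500),interpolation=cv2.INTER_CUBIC) for x in(f["color"][135:205,240:296],g["color"][180:260,180:244])]))
E
```

```text
t12.4 [0.5077 0.0477 0.0839] [1.7999e+02 2.0000e-02 1.6899e+02] [ 0.6  0.2 -1.2] 0.0495 30.0
[0.0, -0.0, 0.0399, 0.0001, 0.0002, -0.0002]
```

View pics/k.png

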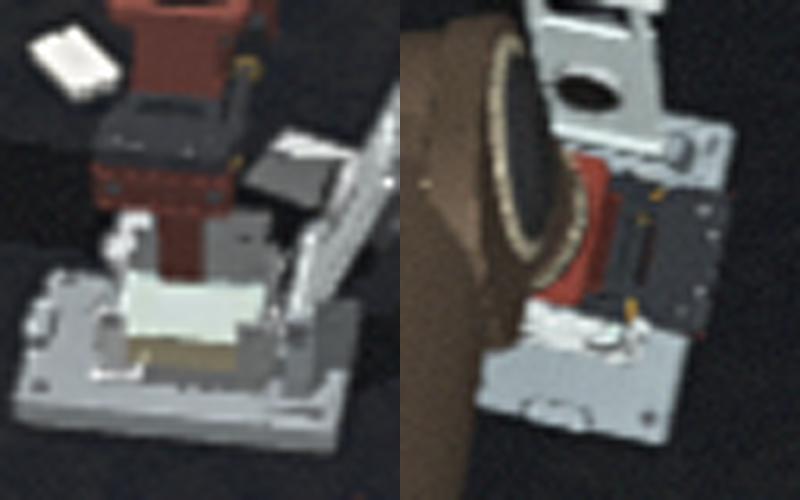

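Left half (side view): the plate hangs above the slide with its far-right top corner near (271,212). The finger centre is at x≈182 and the slide's right corner at (266,285). I'll compare these with the predicted corners.

```bash
python3 - <<'E'
from h import *
import pickle
f=pickle.load(open("f0.pkl","rb"))["side"]
q=np.deg2rad(-11);X=np.array([np.cos(q),np.sin(q),0]);Y=np.array([-X[1],X[0],0]);o=np.array([.5077,.0477,0])
k=lambda P:((proj(f,P)+.5-[240,135])*7.143).round(0).tolist()
for n,z,a,b in(("plate top",.0987,.038,.025),("plate bot",.0907,.038,.025),("slide50",.05,.0375,.025),("slide46",.046,.0375,.025),("slide42",.042,.0375,.025),("base",.024,.085,.055)):
    print(n,k([o+[0,0,z]+s*a*X+t*b*Y for s,t in((-1,-1),(1,-1),(1,1),(-1,1))]))
print(k([o+[0,0,.08]-.0385*Y]))
E
```

```text
plate top [[105.0, 251.0], [252.0, 265.0], [265.0, 206.0], [121.0, 193.0]]
plate bot [[105.0, 264.0], [252.0, 277.0], [265.0, 218.0], [121.0, 205.0]]
slide50 [[108.0, 325.0], [250.0, 339.0], [263.0, 280.0], [124.0, 266.0]]
slide46 [[108.0, 331.0], [250.0, 345.0], [263.0, 285.0], [124.0, 272.0]]
slide42 [[108.0, 337.0], [250.0, 351.0], [263.0, 291.0], [124.0, 278.0]]
base [[9.0, 392.0], [333.0, 423.0], [357.0, 291.0], [48.0, 262.0]]
[[174.0, 303.0]]
```

carry_out(
  deltas=[
    [0,0.002,0,0.01,0,0,0],
    [0,0.002,0,0.02,0,0,0],
    [0,0.002,0,0.027,0,0,0],
    [0,0.002,0,0.033,0,0,0],
    [0,0.002,0,0.038,0,0,0],
    [0,0.002,0,0.043,0,0,0],
    [0,0.002,0,0.048,0,0,0],
    [0,0.002,0,0.053,0,0,0],
    [0,0.002,0,0.057,0,0,0],
    [0,0.002,0,0.061,0,0,0],
  ],
)

```text
clock: 13.55
ee_pos: [0.5064, 0.048, 0.047]
ee_rot: [3.142, 0.0, 2.949]
contact_force: [-0.4, -0.1, -1.3]
grip_width: 0.0499
finger_force: 30.0
```

carry_out(
  deltas=[
    [0,0,0,0.001,0,0,0],
    [0,0,0,0.001,0,0,0],
    [0,0,0,0.001,0,0,0],
    [0,0,0,0.002,0,0,0],
    [0,0,0,0.002,0,0,0],
    [0,0,0,0.003,0,0,0],
    [0,0,0,0.003,0,0,0],
    [0,0,0,0.004,0,0,0],
    [0,0,0,0.004,0,0,0],
    [0,0,0,0.004,0,0,0],
  ],
)

```text
clock: 14.55
ee_pos: [0.5063, 0.048, 0.0447]
ee_rot: [3.142, 0.0, 2.949]
contact_force: [-0.4, 0.4, -0.1]
grip_width: 0.0497
finger_force: 30.0
```

carry_out(
  deltas=[
    [0,0,0,0.001,0,0,0],
    [0,0,0,0.001,0,0,0],
    [0,0,0,0.002,0,0,0],
    [0,0,0,0.002,0,0,0],
    [0,0,0,0.003,0,0,0],
    [0,0,0,0.003,0,0,0],
    [0,0,0,0.004,0,0,0],
    [0,0,0,0.004,0,0,0],
    [0,0,0,0.004,0,0,0],
    [0,0,0,0.004,0,0,0],
  ],
)

```text
clock: 15.55
ee_pos: [0.5064, 0.048, 0.0437]
ee_rot: [3.141, 0.0, 2.949]
contact_force: [-6.1, 0.0, 18.0]
grip_width: 0.0495
finger_force: 30.0
```

carry_out(
  deltas=[
    [0,0,0,0.001,0,0,0],
    [0,0,0,0.001,0,0,0],
    [0,0,0,0.002,0,0,0],
    [0,0,0,0.002,0,0,0],
    [0,0,0,0.003,0,0,0],
    [0,0,0,0.003,0,0,0],
    [0,0,0,0.003,0,0,0],
    [0,0,0,0.003,0,0,0],
    [0,0,0,0.003,0,0,0],
    [0,0,0,0.003,0,0,0],
  ],
)

```text
clock: 16.55
ee_pos: [0.5067, 0.0479, 0.0434]
ee_rot: [3.14, 0.001, 2.949]
contact_force: [-10.6, -1.1, 36.3]
grip_width: 0.0494
finger_force: 31.3
```

Contact at plate bottom ≈ 50.5 mm above the worktop, so h ≈ 50.5 and two plates give a stack top of ≈ 66.5. I'll relieve the push and release.

carry_out(
  deltas=[
    [0,0,0,-0.002,0,0,0],
    [0,0,0,-0.004,0,0,0],
    [0,0,0,-0.006,0,0,0],
    [1,0,0,-0.006,0,0,0],
    [1,0,0,-0.006,0,0,0],
    [1,0,0,-0.006,0,0,0],
    [1,0,0,-0.006,0,0,0],
    [1,0,0,-0.006,0,0,0],
    [1,0,0,-0.006,0,0,0],
    [1,0,0,-0.006,0,0,0],
  ],
)

```text
clock: 17.55
ee_pos: [0.5063, 0.048, 0.0441]
ee_rot: [-3.142, -0.0, 2.949]
contact_force: [0.2, -0.6, 1.1]
grip_width: 0.0879
finger_force: 0.0
```

```bash
python3 -c "
from h import *
A=(.5912,.2211)
frac(*A,.13,146)
frac(*A,-.0068,146,(*A,.13,146))
"
```

```text
t17.6 [0.5063 0.048  0.0441] [-1.8000e+02 -1.0000e-02  1.6899e+02] [ 0.2 -0.6  1.1] 0.0879 0.0
[-0.0838, 0.3103, -0.1432, -0.0, -0.0001, 0.2555]
[0.0, -0.0, 0.228, 0.0, 0.0, 0.0]
```

carry_out(
  deltas=[
    [1,0,0,-0.04,0,0,0],
    [1,0,0,-0.1,0,0,0],
    [1,0,0.02,-0.143,0,0,0],
    [1,0,0.08,-0.143,0,0,0.03],
    [1,0,0.14,-0.143,0,0,0.08],
    [1,0,0.2,-0.143,0,0,0.14],
    [1,-0.01,0.26,-0.143,0,0,0.2],
    [1,-0.05,0.31,-0.143,0,0,0.256],
    [1,-0.084,0.31,-0.143,0,0,0.256],
    [1,-0.084,0.31,-0.143,0,0,0.256],
  ],
)

```text
clock: 18.55
ee_pos: [0.5932, 0.2209, 0.1294]
ee_rot: [-3.141, 0.002, 2.547]
contact_force: [-0.4, -0.3, 0.0]
grip_width: 0.0878
finger_force: 0.0
```

```bash
python3 - <<'E'
from h import *
from station import robot
frac(.5912,.2211,-.0068,146)
g=robot.grab_frame("top")
cv2.imwrite("pics/m.png",cv2.resize(g["color"][165:260,140:245],(663,600),interpolation=cv2.INTER_CUBIC))
for z,uv in((.0585,(211.5,224)),):
  for t in(130,150,170):
    try:print(t,rect(g,uv,z,t))
    except Exception as e:print(e)
E
```

```text
t18.6 [0.5932 0.2209 0.1294] [-1.7999e+02  9.0000e-02  1.4596e+02] [-0.4 -0.3  0. ] 0.0878 0.0
[0.0033, -0.0015, 0.2271, -0.0001, 0.001, -0.0005]
130 [508.8  40.1 177.5 106.8 -11. ]
150 [508.8  39.8 176.7 104.3 -11. ]
170 [496.9  36.8 149.6  91.3 -10.9]
```

View pics/m.png

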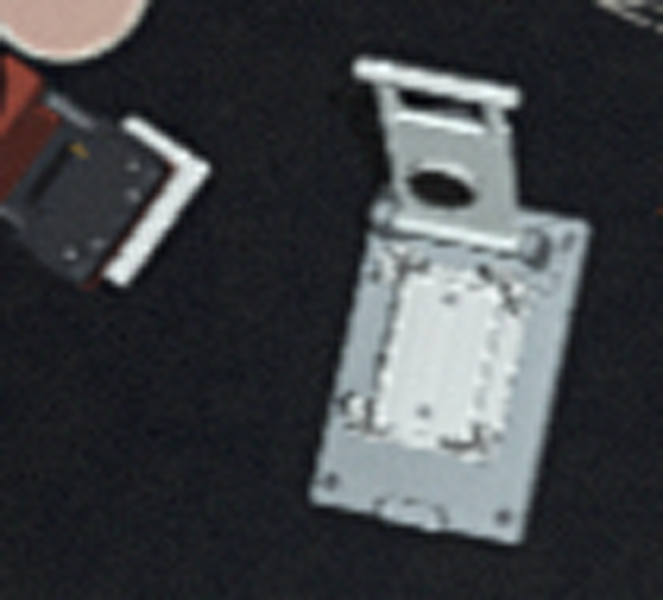

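The picture shows plate B lying between the guides, with its two holes at (450,298) and (423,411). Plate A sits under the gripper at (160,200).

carry_out(
  deltas=[
    [1,0,0,0.04,0,0,0],
    [1,0,0,0.08,0,0,0],
    [1,0,0,0.12,0,0,0],
    [1,0,0,0.16,0,0,0],
    [1,0,0,0.19,0,0,0],
    [1,0,0,0.21,0,0,0],
    [1,0,0,0.218,0,0,0],
    [1,0,0,0.223,0,0,0],
    [1,0,0,0.227,0,0,0],
    [1,0,0,0.228,0,0,0],
  ],
)

```text
clock: 19.6
ee_pos: [0.5917, 0.2211, -0.0063]
ee_rot: [3.141, 0.0, 2.547]
contact_force: [0.2, -0.1, 0.5]
grip_width: 0.0877
finger_force: 0.0
```

carry_out(
  deltas=[
    [0,0,0,0,0,0,0],
    [0,0,0,0,0,0,0],
    [0,0,0,0,0,0,0],
    [0,0,0,0,0,0,0],
    [0,0,0,0,0,0,0],
    [0,0,0,0,0,0,0],
    [0,0,0,0,0,0,0],
    [0,0,0,0,0,0,0],
    [0,0,0,0,0,0,0],
    [0,0,0,0,0,0,0],
  ],
)

```text
clock: 20.6
ee_pos: [0.5914, 0.221, -0.0068]
ee_rot: [3.141, 0.0, 2.547]
contact_force: [0.2, 0.3, 0.5]
grip_width: 0.05
finger_force: 30.0
```

```bash
python3 - <<'E'
from h import *
import pickle
g=pickle.load(open("f0.pkl","rb"))["top"]
c=lambda x,y:np.array([x,y])/6.314-.5+[140,165]
P=onz(g,[c(450,298),c(423,411)],.0585);print(P,P.mean(0))
frac(.5064,.0480,.13,169)
E
```

```text
[[0.53562827 0.04180249 0.0585    ]
 [0.47877858 0.05371359 0.0585    ]] [0.50720342 0.04775804 0.0585    ]
t20.6 [ 0.5914  0.221  -0.0068] [179.99   0.   145.95] [0.2 0.3 0.5] 0.05 30.0
[-0.044, -0.3181, -0.228, 0.0001, 0.0001, -0.2561]
```

carry_out(
  deltas=[
    [0,0,0,-0.02,0,0,0],
    [0,0,0,-0.07,0,0,0],
    [0,0.03,-0.02,-0.13,0,0,-0.02],
    [0,0.08,-0.055,-0.18,0,0,-0.07],
    [0,0.11,-0.09,-0.22,0,0,-0.13],
    [0,0.08,-0.14,-0.228,0,0,-0.19],
    [0,0.04,-0.2,-0.228,0,0,-0.24],
    [0,0,-0.26,-0.228,0,0,-0.256],
    [0,-0.044,-0.318,-0.228,0,0,-0.256],
    [0,-0.044,-0.318,-0.228,0,0,-0.256],
  ],
)

```text
clock: 21.6
ee_pos: [0.5064, 0.0411, 0.131]
ee_rot: [-3.139, 0.001, 2.941]
contact_force: [0.4, 1.0, -0.6]
grip_width: 0.0496
finger_force: 30.0
```

carry_out(
  deltas=[
    [0,0,0,0,0,0,0],
    [0,0,0,0.02,0,0,0],
    [0,0,0,0.04,0,0,0],
    [0,0,0,0.06,0,0,0],
    [0,0,0,0.07,0,0,0],
    [0,0,0,0.08,0,0,0],
    [0,0,0,0.09,0,0,0],
    [0,0,0,0.1,0,0,0],
    [0,0,0,0.1,0,0,0],
    [0,0,0,0.1,0,0,0],
  ],
)

```text
clock: 22.6
ee_pos: [0.5064, 0.048, 0.0699]
ee_rot: [-3.142, -0.0, 2.949]
contact_force: [-0.9, -0.7, -0.7]
grip_width: 0.05
finger_force: 30.0
```

```bash
python3 -c "
from h import *
frac(.5064,.0480,.0535,169)"
```

```text
t22.6 [0.5064 0.048  0.0699] [-180.     -0.    168.98] [-0.9 -0.7 -0.7] 0.05 30.0
[0.0, 0.0, 0.0274, -0.0, -0.0, -0.0002]
```

carry_out(
  deltas=[
    [0,0,0,0.004,0,0,0],
    [0,0,0,0.008,0,0,0],
    [0,0,0,0.012,0,0,0],
    [0,0,0,0.016,0,0,0],
    [0,0,0,0.02,0,0,0],
    [0,0,0,0.024,0,0,0],
    [0,0,0,0.026,0,0,0],
    [0,0,0,0.027,0,0,0],
    [0,0,0,0.028,0,0,0],
    [0,0,0,0.028,0,0,0],
  ],
)

```text
clock: 23.6
ee_pos: [0.5064, 0.048, 0.0531]
ee_rot: [3.142, -0.0, 2.949]
contact_force: [-0.1, 0.3, -1.6]
grip_width: 0.0499
finger_force: 30.0
```

carry_out(
  deltas=[
    [0,0,0,0.001,0,0,0],
    [0,0,0,0.001,0,0,0],
    [0,0,0,0.002,0,0,0],
    [0,0,0,0.002,0,0,0],
    [0,0,0,0.003,0,0,0],
    [0,0,0,0.003,0,0,0],
    [0,0,0,0.003,0,0,0],
    [0,0,0,0.003,0,0,0],
    [0,0,0,0.003,0,0,0],
    [0,0,0,0.003,0,0,0],
  ],
)

```text
clock: 24.6
ee_pos: [0.5064, 0.0481, 0.0518]
ee_rot: [3.141, 0.0, 2.949]
contact_force: [-2.5, -0.5, 6.5]
grip_width: 0.0496
finger_force: 30.0
```

Two plates are down (contact at reported z .052, so the stack top is ≈ 66.8 mm). Releasing, lifting and locating the handle.

carry_out(
  deltas=[
    [0,0,0,-0.001,0,0,0],
    [0,0,0,-0.001,0,0,0],
    [1,0,0,-0.001,0,0,0],
    [1,0,0,-0.001,0,0,0],
    [1,0,0,-0.001,0,0,0],
    [1,0,0,-0.001,0,0,0],
    [1,0,0,-0.001,0,0,0],
    [1,0,0,-0.001,0,0,0],
    [1,0,0,-0.001,0,0,0],
    [1,0,0,-0.03,0,0,0],
  ],
)

```text
clock: 25.6
ee_pos: [0.5049, 0.0479, 0.0679]
ee_rot: [-3.14, -0.003, 2.95]
contact_force: [-0.0, 0.8, -0.9]
grip_width: 0.0878
finger_force: 0.0
```

carry_out(
  deltas=[
    [1,0,0,-0.05,0,0,0],
    [1,0.04,0,-0.12,0,0,0],
    [1,0.1,0,-0.2,0,0,0.05],
    [1,0.16,0,-0.27,0,0,0.14],
    [1,0.16,0,-0.34,0,0,0.23],
    [1,0.16,0,-0.35,0,0,0.32],
    [1,0.16,0,-0.35,0,0,0.41],
    [1,0.16,0,-0.35,0,0,0.5],
    [1,0.16,0,-0.35,0,0,0.59],
    [1,0.16,0,-0.35,0,0,0.68],
  ],
)

```text
clock: 26.6
ee_pos: [0.412, 0.0663, 0.2794]
ee_rot: [3.141, -0.0, 1.875]
contact_force: [0.5, 0.4, 0.0]
grip_width: 0.0878
finger_force: 0.0
```

```bash
python3 - <<'E'
from h import *
from station import robot
import pickle
d=pickle.load(open("f0.pkl","rb"));T,S=d["top"],d["side"]
q=np.deg2rad(-11);X=np.array([np.cos(q),np.sin(q),0]);Y=np.array([-X[1],X[0],0]);Z=np.array([0,0,1]);o=np.array([.5072,.0478,0])
obs=[(np.array([120,65])/[5.714,6.316]+[174.5,164.5]),(np.array([271,96])/[5.714,6.316]+[174.5,164.5])]
side=np.array([741-400,38])/5.333+[234.5,134.5]
for th in(1.8,1.9,2.0,2.1,2.2):
  c=o+(.062-.133*np.cos(th))*X+(.075+.133*np.sin(th))*Z
  print(th,c.round(4),(proj(T,[c+.037*Y,c-.037*Y])-obs).round(1).tolist(),(proj(S,[c-.037*Y])-side).round(1).tolist())
frac(.45,0.06,.30,79)
E
```

```text
1.8 [0.5977 0.0302 0.2045] [[-1.4, 6.8], [-2.4, 7.1]] [[-8.3, 9.3]]
1.9 [0.6103 0.0278 0.2009] [[-0.1, 2.7], [-1.2, 2.9]] [[-4.7, 10.5]]
2.0 [0.6224 0.0254 0.1959] [[1.2, -1.1], [-0.0, -0.9]] [[-1.1, 12.0]]
2.1 [0.634  0.0232 0.1898] [[2.5, -4.6], [1.2, -4.5]] [[2.2, 13.7]]
2.2 [0.6449 0.021  0.1825] [[3.9, -7.8], [2.4, -7.7]] [[5.3, 15.7]]
t26.6 [0.412  0.0663 0.2794] [ 1.7999e+02 -1.0000e-02  1.0746e+02] [0.5 0.4 0. ] 0.0878 0.0
[-0.0291, 0.0573, -0.0343, 0.0001, -0.0001, 0.3162]
```

```bash
python3 -c "
from h import *
frac(.6195,.026,.25,79,(.4119,.0663,.2793,107.8))
frac(.6195,.026,.175,79,(.6195,.026,.25,79))"
```

```text
[-0.1697, 0.3089, 0.0488, 0.0, -0.0, 0.32]
[0.0, -0.0, 0.125, 0.0, 0.0, 0.0]
```

carry_out(
  deltas=[
    [1,-0.02,0.04,0,0,0,0.09],
    [1,-0.05,0.09,0.01,0,0,0.17],
    [1,-0.08,0.15,0.02,0,0,0.25],
    [1,-0.11,0.21,0.03,0,0,0.32],
    [1,-0.14,0.26,0.04,0,0,0.32],
    [1,-0.16,0.29,0.049,0,0,0.32],
    [1,-0.17,0.309,0.049,0,0,0.32],
    [1,-0.17,0.309,0.049,0,0,0.32],
    [1,-0.17,0.309,0.049,0,0,0.32],
    [1,-0.17,0.309,0.049,0,0,0.32],
  ],
)

```text
clock: 27.6
ee_pos: [0.6191, 0.0262, 0.2502]
ee_rot: [-3.141, -0.0, 1.379]
contact_force: [-0.0, 0.3, -0.6]
grip_width: 0.0878
finger_force: 0.0
```

carry_out(
  deltas=[
    [1,0,0,0.02,0,0,0],
    [1,0,0,0.04,0,0,0],
    [1,0,0,0.06,0,0,0],
    [1,0,0,0.08,0,0,0],
    [1,0,0,0.09,0,0,0],
    [1,0,0,0.1,0,0,0],
    [1,0,0,0.11,0,0,0],
    [1,0,0,0.12,0,0,0],
    [1,0,0,0.125,0,0,0],
    [1,0,0,0.125,0,0,0],
  ],
)

```text
clock: 28.6
ee_pos: [0.6196, 0.0259, 0.1745]
ee_rot: [-3.141, 0.0, 1.379]
contact_force: [0.0, 0.2, -1.1]
grip_width: 0.0879
finger_force: 0.0
```

```bash
python3 - <<'E'
from h import *
from station import robot
frac(.6195,.026,.175,79)
f=robot.grab_frame("side");g=robot.grab_frame("top")
cv2.imwrite("pics/n.png",np.hstack([cv2.resize(x,(400,500),interpolation=cv2.INTER_CUBIC) for x in(f["color"][125:205,240:304],g["color"][150:230,180:244])]))
E
```

```text
t28.6 [0.6196 0.0259 0.1745] [-1.7997e+02  1.0000e-02  7.8990e+01] [ 0.   0.2 -1.1] 0.0879 0.0
[0.0002, -0.0003, -0.0008, -0.0003, 0.0001, -0.0001]
```

View pics/n.png

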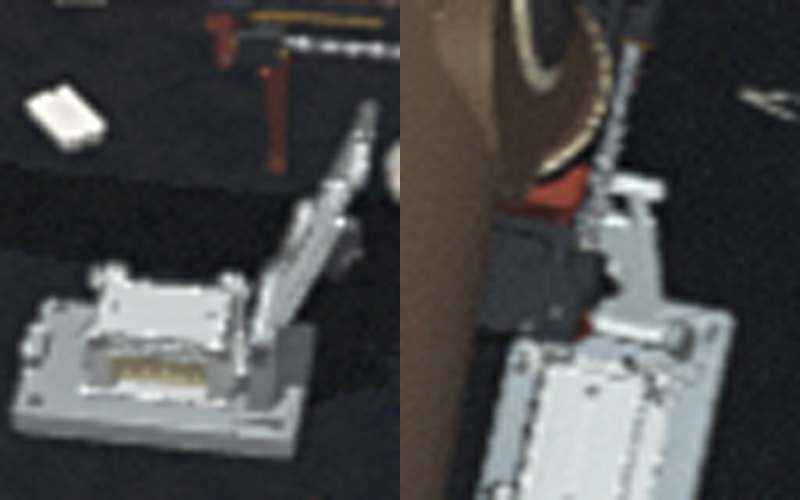

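Left half (side view): the front finger's tip is at (277,170) and the bar at about (368,105), with the stack in place. I'll compute the heights.

```bash
python3 - <<'E'
from h import *
import pickle
S=pickle.load(open("f0.pkl","rb"))["side"]
q=np.deg2rad(-11);X=np.array([np.cos(q),np.sin(q),0]);Y=np.array([-X[1],X[0],0]);Z=np.array([0,0,1]);o=np.array([.5072,.0478,0])
k=lambda P:((proj(S,P)+.5-[240,125])*6.25).round(0).tolist()
t=np.array([.6195,.026,0])
for z in(.165,.175,.185,.195):print(z,"finger in/out",k([t-.044*X-.01*Y+z*Z,t-.0575*X-.01*Y+z*Z]))
for th in(1.9,1.975,2.05,2.1):
  c=o+(.062-.133*np.cos(th))*X+(.075+.133*np.sin(th))*Z
  print(th,"bar near/far",k([c-.037*Y,c+.037*Y]))
h=o+.062*X+.075*Z;print("hinge",k([h-.04*Y,h+.04*Y]))
print(k([o+.085*X-.055*Y+.024*Z,o-.085*X-.055*Y+.024*Z]))
E
```

```text
0.165 finger in/out [[281.0, 191.0], [258.0, 189.0]]
0.175 finger in/out [[282.0, 177.0], [258.0, 175.0]]
0.185 finger in/out [[282.0, 162.0], [258.0, 160.0]]
0.195 finger in/out [[283.0, 148.0], [259.0, 146.0]]
1.9 bar near/far [[339.0, 173.0], [353.0, 97.0]]
1.975 bar near/far [[356.0, 179.0], [369.0, 104.0]]
2.05 bar near/far [[372.0, 187.0], [384.0, 112.0]]
2.1 bar near/far [[382.0, 193.0], [394.0, 117.0]]
hinge [[257.0, 346.0], [274.0, 263.0]]
[[291.0, 433.0], [7.0, 405.0]]
```

Bar confirmed at θ≈1.975, with the tips about 17 mm below its axis. Closing.

carry_out(
  deltas=[
    [0,0,0,0,0,0,0],
    [0,0,0,0,0,0,0],
    [0,0,0,0,0,0,0],
    [0,0,0,0,0,0,0],
    [0,0,0,0,0,0,0],
    [0,0,0,0,0,0,0],
    [0,0,0,0,0,0,0],
    [0,0,0,0,0,0,0],
    [0,0,0,0,0,0,0],
    [0,0,0,0,0,0,0],
  ],
)

```text
clock: 29.7
ee_pos: [0.6197, 0.0259, 0.1748]
ee_rot: [-3.141, 0.0, 1.379]
contact_force: [-1.0, 0.2, -0.1]
grip_width: 0.0113
finger_force: 0.4
```

carry_out(
  deltas=[
    [0,0,0,0,0,0,0],
    [0,0,0,0,0,0,0],
    [0,0,0,0,0,0,0],
    [0,0,0,0,0,0,0],
    [0,0,0,0,0,0,0],
    [0,0,0,0,0,0,0],
    [0,0,0,0,0,0,0],
    [0,0,0,0,0,0,0],
    [0,0,0,0,0,0,0],
    [0,0,0,0,0,0,0],
  ],
)

```text
clock: 30.7
ee_pos: [0.6197, 0.0259, 0.1748]
ee_rot: [-3.141, 0.0, 1.379]
contact_force: [-1.3, 0.2, -2.3]
grip_width: 0.009
finger_force: 30.0
```

```bash
python3 - <<'E'
import numpy as np
# arc in tool axes: tool y = press +x (yaw 79), tool z down; bar relative to its start at th0
t0=1.975
print([(round(t,3),round((-.133*(np.cos(t)-np.cos(t0)))/.6,3),round(-.133*(np.sin(t)-np.sin(t0))/.6,3)) for t in np.linspace(t0,0,21)])
E
```

```text
[(np.float64(1.975), np.float64(-0.0), np.float64(-0.0)), (np.float64(1.876), np.float64(-0.021), np.float64(-0.008)), (np.float64(1.778), np.float64(-0.042), np.float64(-0.013)), (np.float64(1.679), np.float64(-0.063), np.float64(-0.017)), (np.float64(1.58), np.float64(-0.085), np.float64(-0.018)), (np.float64(1.481), np.float64(-0.107), np.float64(-0.017)), (np.float64(1.382), np.float64(-0.129), np.float64(-0.014)), (np.float64(1.284), np.float64(-0.15), np.float64(-0.009)), (np.float64(1.185), np.float64(-0.171), np.float64(-0.002)), (np.float64(1.086), np.float64(-0.19), np.float64(0.008)), (np.float64(0.988), np.float64(-0.209), np.float64(0.019)), (np.float64(0.889), np.float64(-0.227), np.float64(0.032)), (np.float64(0.79), np.float64(-0.243), np.float64(0.046)), (np.float64(0.691), np.float64(-0.258), np.float64(0.062)), (np.float64(0.592), np.float64(-0.271), np.float64(0.08)), (np.float64(0.494), np.float64(-0.282), np.float64(0.099)), (np.float64(0.395), np.float64(-0.292), np.float64(0.119)), (np.float64(0.296), np.float64(-0.299), np.float64(0.139)), (np.float64(0.198), np.float64(-0.305), np.float64(0.16)), (np.float64(0.099), np.float64(-0.308), np.float64(0.182)), (np.float64(0.0), np.float64(-0.309), np.float64(0.204))]
```

carry_out(
  deltas=[
    [0,0,-0.021,-0.008,0,0,0],
    [0,0,-0.042,-0.013,0,0,0],
    [0,0,-0.063,-0.017,0,0,0],
    [0,0,-0.085,-0.018,0,0,0],
    [0,0,-0.107,-0.017,0,0,0],
    [0,0,-0.129,-0.014,0,0,0],
    [0,0,-0.15,-0.009,0,0,0],
    [0,0,-0.171,-0.002,0,0,0],
    [0,0,-0.19,0.008,0,0,0],
    [0,0,-0.209,0.019,0,0,0],
  ],
)

```text
clock: 31.7
ee_pos: [0.4964, 0.0505, 0.1647]
ee_rot: [3.139, -0.002, 1.379]
contact_force: [3.2, 1.3, -1.7]
grip_width: 0.009
finger_force: 30.0
```

carry_out(
  deltas=[
    [0,0,-0.018,0.013,0,0,0],
    [0,0,-0.034,0.027,0,0,0],
    [0,0,-0.049,0.043,0,0,0],
    [0,0,-0.062,0.061,0,0,0],
    [0,0,-0.073,0.08,0,0,0],
    [0,0,-0.083,0.1,0,0,0],
    [0,0,-0.09,0.12,0,0,0],
    [0,0,-0.094,0.134,0,0,0],
    [0,0,-0.096,0.141,0,0,0],
    [0,0,-0.096,0.141,0,0,0],
  ],
)

```text
clock: 32.7
ee_pos: [0.4402, 0.0613, 0.0786]
ee_rot: [3.142, -0.0, 1.379]
contact_force: [3.1, 4.6, -2.1]
grip_width: 0.009
finger_force: 30.0
```

carry_out(
  deltas=[
    [0,0,-0.001,0.005,0,0,0],
    [0,0,-0.002,0.011,0,0,0],
    [0,0,-0.003,0.017,0,0,0],
    [0,0,-0.003,0.022,0,0,0],
    [0,0,-0.003,0.027,0,0,0],
    [0,0,-0.004,0.032,0,0,0],
    [0,0,-0.004,0.036,0,0,0],
    [0,0,-0.004,0.039,0,0,0],
    [0,0,-0.004,0.041,0,0,0],
    [0,0,-0.004,0.041,0,0,0],
  ],
)

```text
clock: 33.7
ee_pos: [0.4378, 0.0617, 0.0542]
ee_rot: [-3.142, -0.0, 1.379]
contact_force: [2.1, 5.6, 1.5]
grip_width: 0.0091
finger_force: 30.0
```

carry_out(
  deltas=[
    [0,0,0,0.001,0,0,0],
    [0,0,0,0.002,0,0,0],
    [0,0,0,0.003,0,0,0],
    [0,0,0,0.003,0,0,0],
    [0,0,0,0.004,0,0,0],
    [0,0,0,0.004,0,0,0],
    [0,0,0,0.005,0,0,0],
    [0,0,0,0.005,0,0,0],
    [0,0,0,0.005,0,0,0],
    [0,0,0,0.005,0,0,0],
  ],
)

```text
clock: 34.7
ee_pos: [0.4379, 0.0617, 0.0521]
ee_rot: [-3.142, -0.001, 1.379]
contact_force: [-1.8, 3.9, 15.0]
grip_width: 0.0089
finger_force: 30.0
```

carry_out(
  deltas=[
    [0,0,0,0.001,0,0,0],
    [0,0,0,0.001,0,0,0],
    [0,0,0,0.001,0,0,0],
    [0,0,0,0.001,0,0,0],
    [0,0,0,0.001,0,0,0],
    [0,0,0,0.001,0,0,0],
    [0,0,0,0.001,0,0,0],
    [0,0,0,0.001,0,0,0],
    [0,0,0,0.001,0,0,0],
    [0,0,0,0.001,0,0,0],
  ],
)

```text
clock: 35.7
ee_pos: [0.4379, 0.0618, 0.0518]
ee_rot: [-3.142, -0.001, 1.379]
contact_force: [-3.7, 4.4, 22.2]
grip_width: 0.0088
finger_force: 30.0
```

```bash
python3 - <<'E'
from h import *
from station import robot
f=robot.grab_frame("side");g=robot.grab_frame("top");s=robot.state();print(s["ee_pos"],s["contact_force"])
cv2.imwrite("pics/p.png",np.hstack([cv2.resize(x,(400,500),interpolation=cv2.INTER_CUBIC) for x in(f["color"][135:205,240:296],g["color"][170:250,180:244])]))
E
```

```text
[0.43789662 0.06176571 0.05182085] [-4.20348755  4.98534585 21.43669714]
```

View pics/p.png

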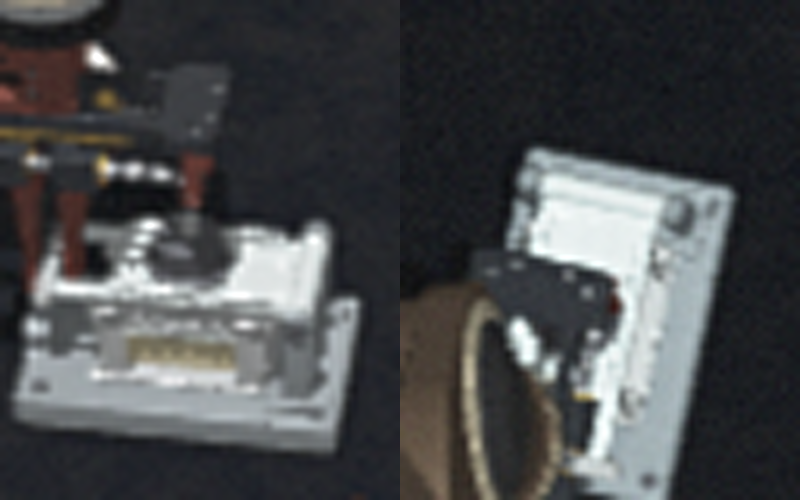

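The picture shows the lid level and shut over the stack, with the rod raised at (193,190). The stiff 21 N reaction at the predicted shut height shows the lid is on its stop. Handing in.

```bash
python3 -c "
from station import robot
print(robot.close_job())"
```

```text
the job is handed in; nothing more can be done
None
```

I laid two packing plates on the slide, swung the lid down onto its stop and handed the job in with the gripper still holding the handle down at about 21 N. The hand-in call returned no verdict.

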